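# Knock the stuck insert out of its housing

### The job

A brass insert is stuck in the bore of the aluminium housing on the knock-out stand. Take the long pin from the rack (the short one does not reach), put its shank into the access hole in the top of the housing and push straight down until the insert drops onto the stand's floor and the pin's collar rests flat on the housing. Leave the pin standing there and let go.

Things in the scene. Friction and masses are not known exactly. Their poses are not given: they have to be found in the camera images.
- housing: Aluminium housing, 100 x 100 mm, on a steel stand open at the front (-x); fixed. Origin: on the table under the hole's centre; z up. Flat top face at z = 98 mm; in its middle the round access hole, 28 mm wide, mouth countersunk to 46 mm. From z = 85 down to 51 mm a 33 mm bore holds the insert; below is free space to the stand's floor at z = 5 mm.
- insert: Round brass slug, 32 mm wide, 20 mm tall, 0.12 kg. Origin: centre of its underside, z along its axis. Starts held in the bore by spring plungers, underside 63 mm and upper face 83 mm above the table. A downward push of about 10 N breaks it loose within 4 mm; then it slides easily and, pushed about 24 mm in all, drops to the stand's floor.
- long_pin: Steel pin, 0.2 kg, upright in a 20 mm deep hole at one end of a grey rack (70 x 160 x 25 mm). Origin: centre of the foot (5 mm above the table), z up. From the foot: shank 18 mm wide, 52 mm long; collar 56 mm wide, at 52 to 57 mm; round grip 26 mm wide, at 57 to 97 mm. Fully down, its collar lies on the housing's top, foot 46 mm above the table.
- short_pin: Same pin with a shank of only 26 mm (collar 26 to 31, grip 31 to 71 mm above its foot), standing in the rack's other hole, 84 mm from the long pin; which end is which varies. Not needed. Origin: centre of the foot, z up.
Not all that is in view belongs to the job. Leave any green or orange look-alike of the long_pin alone.

How it is judged:
By the outcome, as a careful person would: the job done as asked, in the order asked, and still so for the second after the job is handed in, with the robot touching nothing.
It also fails if it takes over 35 s, if anything falls off the work surface, if the arm or the gripper's body presses on something with over 40 N, if the wrist force passes 120 N, or if a joint passes its speed limit or range.

### The arm

A 6-joint arm with a two-finger parallel gripper is mounted at the origin on a cart in front of the work surface, level with it; the furniture and walls round the work are solid. World frame = base frame: x ahead of the robot, y to its left, z up, the work surface at z = 0. Lengths are in m, angles in degrees, forces in N, time in s.
With the tool pointing down it reaches from about 0.4 to 0.825 m from the base axis. Payload 7 kg.
Tool frame: the origin (TCP) lies on the centre line of the jaws, within the pads' length; the fingertips stand r.tip_reach ahead of it and the grasp point (between the pads) is the TCP (r.tip_reach is the distance from the TCP to the fingertips, in m); z points along the fingers, y is the line along which they close (so a half turn about z gives the same grasp; the last joint's range is limited). The gripper opens to 88 mm and grips with 3 to 60 N. Pads are 19 mm wide; open, the fingers measure 130 mm over their backs; the gripper's body (78 mm by 193 mm) begins 47 mm behind the grasp point.
Start: joints at [83.944, 20.546, 0.682, 0, -70.136, -16.507], TCP at [0.259, 0.623, 0.246] pointing down, gripper open.
Joint ranges: [-176.03, 176.03], [-82.01, 121.73], [-58.28, 71.71], [-173.87, 95.51], [-174.79, -0.11], [-173.66, 173.66]. Speed limits (degrees/s): [136.94, 136.94, 172.46, 180, 180, 180].

### API

Orientations are given as [roll, pitch, yaw] about the fixed x, y, z axes, in that order (R = Rz(yaw) Ry(pitch) Rx(roll)).
In Python, from plant import sensors, cams, r gives the robot as it stands.
- The arm moves only by the tool drive_tool, never from a script. Its argument "rows" is a list of rows, each an object of numbers: "fingers": the gripper's target within -1 to 1 (fully open at 1, half-way at 0, shut at -1); "x", "y", "z": the shift along the tool's x, y, z in m; "spin": the turn about the tool's z in rad. A call has 1 to 10 rows; each row is the pose to reach, as a shift and turn from the pose commanded when the call began, along the tool's axes at that moment; what a row does not reach only later rows make up. A row lasts 1/8 s, in which the tool goes at most 62.5 mm and 10.7 degrees, less where a joint would pass 70% of its speed; a pose out of reach is approached as far as the arm can. A call with a gripper value outside its range is refused whole. The fingers move at their own pace and stop on an object; "newtons" is the grip in N (left out, the last holds). Time passes only in rows, so rows that repeat a pose let the fingers close. It gives the time, the measured TCP pose, the force, the opening and the grip force at its end, in the units of the state.
- sensors.get_state(): the state, without advancing time (a new reading comes with each control period).
- cams.capture(name): name is "scene" or "side" or "wrist"; returns a dict with "pixels" (384x512x3 uint8, red, green, blue), "intrinsics" (3x3 intrinsics, pixels), "eye" and "orientation" of the camera in the world; the wrist camera has in their place "T_tool_cam" (4x4, takes a point from camera to tool coordinates, whose origin is the TCP and whose axes are the flange's). Camera axes: x right, y up, looking along -z (the intrinsics and any distortion apply to the point x, -y, -z); pixel columns grow to the right and rows downward; lengths in m; the calibration is good to about 2 mm. A picture is of the moment at which its call begins: read the wrist's pose just before it. There is no depth.
- r.close_job(): hands the job in; it is judged then, once.
The state is a dict: "time_s": time; "joints": joint angles; "qd": joint speeds; "joint_torque": joint torques, N m; "tcp_pos": TCP position; "eef_rot": TCP orientation; "contact_force": force on the tool from outside, world axes, zero at the start; "moment": the same for the moment, N m; "gripper_width": finger opening in m; "gripper_force": force on a finger pad.
Only numpy, scipy, OpenCV 4.12 (cv2) and the standard library are available. Lean on these libraries where they do the work, as an engineer would, in place of code of your own. Each camera call takes 0.05 s, during which the arm holds its last target. There are 200 camera calls.

## Working session

There is one attempt and no reset: what is moved stays moved. The work goes in short steps, Python scripts to look and compute and a tool call to move; the robot and the scene stay as the last step left them, time stands still between calls to the robot, and variables do not carry over. Pictures are saved under pics/ and viewed, at most 10 in all, crops included, and the job is handed in when it is done.

Besides the shell and the picture viewer there is one more tool, called after "Emit:" as name([rows], argument=value, ...), one row to a line, values as JSON. drive_tool: Moves the arm, as the interface text tells. Its arguments: {"type":"object","properties":{"rows":{"type":"array"},"newtons":{"type":"number"}},"required":["rows"]}

```bash
mkdir -p pics; cat > h.py <<'E'
import numpy as np, cv2
from plant import sensors, cams, r
def grab(n):
    s=sensors.get_state(); c=cams.capture(n); return s,c
def save(c,f): cv2.imwrite('pics/'+f,c['pixels'][:,:,::-1])
E
python3 - <<'E'
from h import *
print(sensors.get_state(), r.tip_reach)
ims=[]
for n in ['scene','side','wrist']:
    s,c=grab(n); np.save(n+'.npy',c,allow_pickle=True)
    save(c,n+'0.png'); print(n,{k:np.round(v,4).tolist() if k!='pixels' else 0 for k,v in c.items()})
    ims.append(c['pixels'])
E
```

```text
{'time_s': 0.0, 'joints': array([ 8.39438466e+01,  2.05890839e+01,  6.33313424e-01, -1.84704507e-02,
       -7.01348260e+01, -1.65072369e+01]), 'qd': array([ 0.0050686 ,  0.00112571,  0.03749468,  0.01202291, -0.01668271,
       -0.08079269]), 'joint_torque': array([-1.16601212e-03, -5.82713556e+01,  2.93051666e+01,  6.99746400e+00,
        6.97832205e-03, -1.57311024e-04]), 'tcp_pos': array([0.25885391, 0.62290214, 0.24465088]), 'eef_rot': array([ 1.79908204e+02, -9.09616415e-03, -2.25696732e+01]), 'contact_force': array([-0.13058625, -0.66659154,  0.12749632]), 'moment': array([-0.02844676,  0.01964639, -0.01253983]), 'gripper_force': 0.0, 'gripper_width': 0.08737566805383032} 0.019
scene {'pixels': 0, 'intrinsics': [[393.0959, 0.0, 249.2282], [0.0, 393.0959, 192.8044], [0.0, 0.0, 1.0]], 'eye': [0.101, -0.5933, 0.7528], 'orientation': [44.9071, -0.3062, -37.4909]}
side {'pixels': 0, 'intrinsics': [[367.4807, 0.0, 250.575], [0.0, 367.4807, 189.1869], [0.0, 0.0, 1.0]], 'eye': [0.5342, 0.6256, 0.6684], 'orientation': [49.7333, -0.5627, 178.7797]}
wrist {'pixels': 0, 'intrinsics': [[323.6758, 0.0, 251.4664], [0.0, 323.6758, 195.0218], [0.0, 0.0, 1.0]], 'T_tool_cam': [[0.0004, 0.962, 0.2729, 0.072], [1.0, -0.0006, 0.0006, 0.0001], [0.0008, 0.2729, -0.962, -0.1385], [0.0, 0.0, 0.0, 1.0]]}
```

View pics/scene0.png

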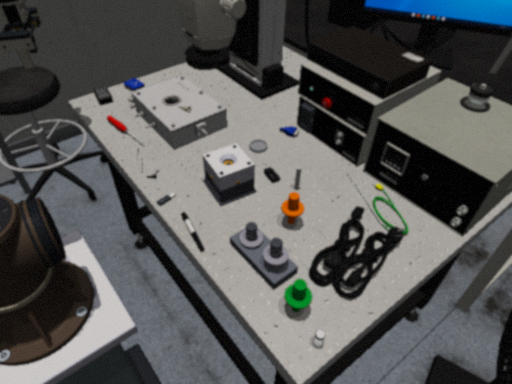

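View pics/side0.png

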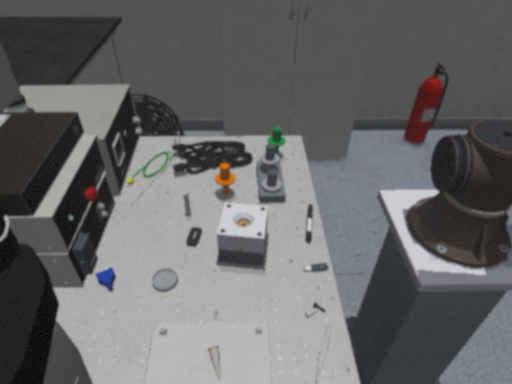

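Scene view: the housing is at about (230,165). Grey pins stand in the rack at (253,233) and (275,250). The orange (292,205) and green (298,293) pins are look-alikes. The long pin is whichever grey pin has its collar clear of the rack, so I'll check that in an enlarged crop.

```bash
python3 - <<'E'
import numpy as np,cv2
a=np.load('scene.npy',allow_pickle=True).item()['pixels'][205:300,220:320]
b=np.load('side.npy',allow_pickle=True).item()['pixels'][120:215,230:310]
a=cv2.resize(a,(400,380),interpolation=2);b=cv2.resize(b,(320,380),interpolation=2)
cv2.imwrite('pics/crop0.png',np.hstack([a,b])[:,:,::-1])
E
```

```text
(no output)
```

View pics/crop0.png

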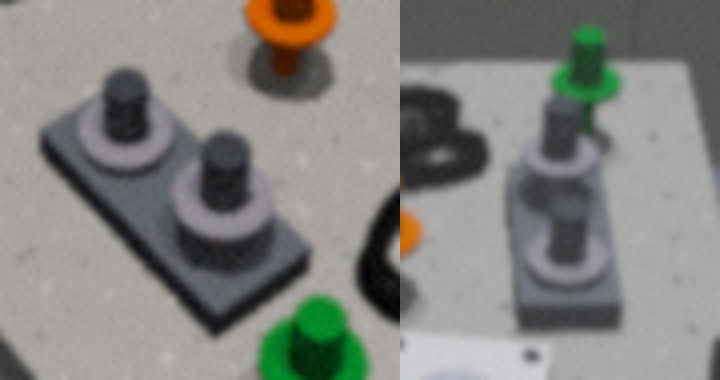

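The crop shows the near grey pin in the scene, at crop (226,146), with its collar raised well above the rack and its shadow below. That is the long pin. The grey pin at crop (127,82) has its collar down near the rack, so it is the short one. The side view agrees, with the far pin raised.

```bash
cat >> h.py <<'E'
from scipy.spatial.transform import Rotation as Ro
def ray(c,uv,s=None):
    K=c['intrinsics']; d=np.array([(uv[0]-K[0,2])/K[0,0],-(uv[1]-K[1,2])/K[1,1],-1])
    if 'eye' in c: return np.array(c['eye']),Ro.from_euler('xyz',c['orientation'],degrees=True).as_matrix()@d
    R=Ro.from_euler('xyz',s['eef_rot'],degrees=True).as_matrix();T=c['T_tool_cam']
    return s['tcp_pos']+R@T[:3,3],R@T[:3,:3]@d
def plane(c,uv,z,s=None):
    o,d=ray(c,uv,s); return o+d*(z-o[2])/d[2]
def totool(s,p):
    R=Ro.from_euler('xyz',s['eef_rot'],degrees=True).as_matrix(); return R.T@(np.array(p)-s['tcp_pos'])
E
python3 - <<'E'
from h import *
S=np.load('scene.npy',allow_pickle=True).item();D=np.load('side.npy',allow_pickle=True).item()
s=sensors.get_state()
for n,a,b,z in [('long',(276.5,241.5),(270.2,146),.102),('short',(251.7,225.5),(272.2,170),.076),('hole',(231,161),(243,219),.098),('orange',(293,197),(224.5,166),.1),('green',(299.5,284),(277,129),.1)]:
    p,q=plane(S,a,z),plane(D,b,z); print(n,p.round(3),q.round(3),totool(s,(p+q)/2).round(3))
E
```

```text
long [ 0.457 -0.229  0.102] [ 0.456 -0.228  0.102] [0.509 0.71  0.144]
short [ 0.456 -0.146  0.076] [ 0.454 -0.152  0.076] [0.477 0.637 0.17 ]
hole [0.534 0.042 0.098] [0.533 0.053 0.098] [0.474 0.426 0.147]
orange [ 0.572 -0.152  0.1  ] [ 0.58  -0.139  0.1  ] [0.588 0.587 0.146]
green [ 0.427 -0.332  0.1  ] [ 0.43  -0.321  0.1  ] [0.521 0.812 0.146]
```

Emit:
drive_tool([
  {"x": 0.474,"y": 0.426,"z": 0,"spin": 1.177,"fingers": 1},
  {"x": 0.474,"y": 0.426,"z": 0,"spin": 1.177,"fingers": 1},
  {"x": 0.474,"y": 0.426,"z": 0,"spin": 1.177,"fingers": 1},
  {"x": 0.474,"y": 0.426,"z": 0,"spin": 1.177,"fingers": 1},
  {"x": 0.474,"y": 0.426,"z": 0,"spin": 1.177,"fingers": 1},
  {"x": 0.474,"y": 0.426,"z": 0,"spin": 1.177,"fingers": 1},
  {"x": 0.474,"y": 0.426,"z": 0,"spin": 1.177,"fingers": 1},
  {"x": 0.474,"y": 0.426,"z": 0,"spin": 1.177,"fingers": 1},
  {"x": 0.474,"y": 0.426,"z": 0,"spin": 1.177,"fingers": 1},
  {"x": 0.474,"y": 0.426,"z": 0,"spin": 1.177,"fingers": 1},
])

```text
time_s: 1.4
tcp_pos: [0.5285, 0.0572, 0.2457]
eef_rot: [-180.0, 0.0, -90.0]
contact_force: [2.2, 0.6, 0.3]
gripper_width: 0.0873
gripper_force: 0.0
```

Emit:
drive_tool([
  {"x": 0,"y": 0,"z": 0,"spin": 0,"fingers": 1},
  {"x": 0,"y": 0,"z": 0,"spin": 0,"fingers": 1},
])

```text
time_s: 1.65
tcp_pos: [0.5278, 0.0588, 0.2453]
eef_rot: [180.0, -0.0, -90.1]
contact_force: [0.3, 1.0, 0.3]
gripper_width: 0.0877
gripper_force: 0.0
```

```bash
python3 - <<'E'
from h import *
s,c=grab('wrist'); np.save('w1.npy',dict(s=s,c=c),allow_pickle=True); save(c,'w1.png'); print(s['tcp_pos'],s['eef_rot'],s['joints'],s['time_s'])
E
```

```text
[0.52780003 0.05878931 0.24526315] [ 1.79967365e+02 -8.24168164e-04 -9.00873654e+01] [ 2.75168471e+01  6.99742982e+00 -1.74095704e+01 -1.58002206e-02
 -6.56223028e+01 -2.75976875e+01] 1.65
```

View pics/w1.png

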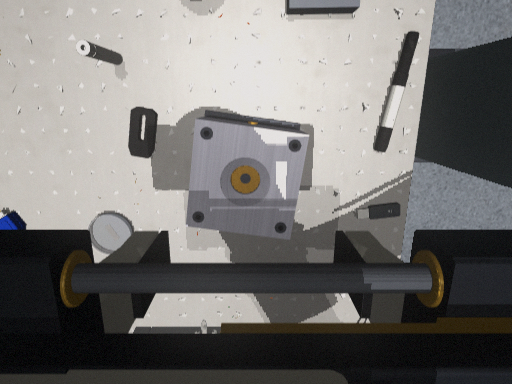

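Wrist view: the housing top has four corner screws at (207,133), (295,145), (280,228) and (198,217). The countersink ring is centred near (245,182), with the brass insert at (245,179). I'll refine the hole centre with contours.

```bash
python3 - <<'E'
from h import *
d=np.load('w1.npy',allow_pickle=True).item(); s,c=d['s'],d['c']; im=c['pixels']
g=cv2.cvtColor(im,cv2.COLOR_RGB2GRAY)
pts=[]
for u,v in [(207,133),(295,145),(280,228),(198,217)]:
    w=(255-g[v-8:v+9,u-8:u+9]).astype(float); w=np.clip(w-np.percentile(w,80),0,None)
    y,x=np.mgrid[v-8:v+9,u-8:u+9]; pts.append(((w*x).sum()/w.sum(),(w*y).sum()/w.sum()))
P=np.array([plane(c,p,.098,s) for p in pts]); print(P.round(4).tolist(),P.mean(0).round(4))
print(np.linalg.norm(P-np.roll(P,1,0),axis=1))
e=cv2.HoughCircles(cv2.GaussianBlur(g[145:220,205:285],(3,3),0),cv2.HOUGH_GRADIENT,1,30,param1=60,param2=12,minRadius=20,maxRadius=32)
print(e); 
if e is not None: print(plane(c,e[0,0,:2]+[205,145],.098,s))
hsv=cv2.cvtColor(im,cv2.COLOR_RGB2HSV); m=((hsv[...,1]>100)&(hsv[...,0]<35)&(hsv[...,0]>8)).astype(np.uint8); m[:150]=0;m[215:]=0
k=max(cv2.findContours(m,0,2)[0],key=cv2.contourArea); el=cv2.minEnclosingCircle(k); print(el,plane(c,el[0],.085,s),plane(c,el[0],.09,s))
E
```

```text
[[0.5659, 0.0109, 0.098], [0.4885, 0.0218, 0.098], [0.4994, 0.099, 0.098], [0.5764, 0.0882, 0.098]] [0.5325 0.055  0.098 ]
[0.07810169 0.0780983  0.07800695 0.07780571]
[[[39.5 37.5 25.4]]]
[0.53260895 0.05521651 0.098     ]
((244.96153259277344, 178.65383911132812), 14.431848526000977) [0.53243399 0.05463459 0.085     ] [0.53233103 0.05348187 0.09      ]
```

Emit:
drive_tool([
  {"x": 0.287,"y": 0.071,"fingers": 1},
  {"x": 0.287,"y": 0.071,"fingers": 1},
  {"x": 0.287,"y": 0.071,"fingers": 1},
  {"x": 0.287,"y": 0.071,"fingers": 1},
  {"x": 0.287,"y": 0.071,"fingers": 1},
  {"x": 0.287,"y": 0.071,"fingers": 1},
  {"x": 0.287,"y": 0.071,"fingers": 1},
  {"x": 0.287,"y": 0.071,"fingers": 1},
])

```text
invalid input
```

```bash
python3 - <<'E'
from h import *
s,c=grab('wrist'); np.save('w2.npy',dict(s=s,c=c),allow_pickle=True); save(c,'w2.png'); print(s['tcp_pos'],s['eef_rot'],s['joints'],s['time_s'])
E
```

```text
[0.52767939 0.05952633 0.24540356] [ 1.79982112e+02  3.76327851e-03 -8.99987573e+01] [ 2.76009073e+01  6.97868949e+00 -1.74137563e+01 -1.27602455e-02
 -6.56216640e+01 -2.75943957e+01] 1.7
```

View pics/w2.png

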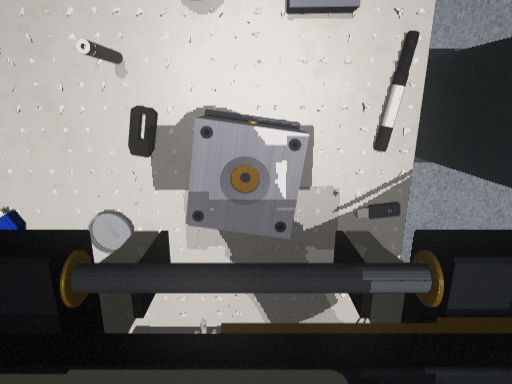

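The call was refused because every row needs all its fields, so the arm has not moved and the picture is unchanged: housing at (247,178).

Emit:
drive_tool([
  {"x": 0.287,"y": 0.071,"z": 0,"spin": 0,"fingers": 1},
  {"x": 0.287,"y": 0.071,"z": 0,"spin": 0,"fingers": 1},
  {"x": 0.287,"y": 0.071,"z": 0,"spin": 0,"fingers": 1},
  {"x": 0.287,"y": 0.071,"z": 0,"spin": 0,"fingers": 1},
  {"x": 0.287,"y": 0.071,"z": 0,"spin": 0,"fingers": 1},
  {"x": 0.287,"y": 0.071,"z": 0,"spin": 0,"fingers": 1},
  {"x": 0.287,"y": 0.071,"z": 0,"spin": 0,"fingers": 1},
  {"x": 0.287,"y": 0.071,"z": 0,"spin": 0,"fingers": 1},
])

```text
time_s: 2.75
tcp_pos: [0.4575, -0.2265, 0.2457]
eef_rot: [-180.0, 0.0, -89.9]
contact_force: [0.1, 0.4, -0.5]
gripper_width: 0.0878
gripper_force: 0.0
```

```bash
python3 - <<'E'
from h import *
s,c=grab('wrist'); np.save('w2.npy',dict(s=s,c=c),allow_pickle=True); save(c,'w2b.png'); print(s['tcp_pos'],s['eef_rot'],s['joints'],s['time_s'])
E
```

```text
[ 0.4575171  -0.22647539  0.24566526] [-1.79982706e+02  5.26966685e-03 -8.98676692e+01] [-4.27276593e+00  4.93102965e+00 -1.97311527e+01 -7.24409608e-03
 -6.53209795e+01  4.40811962e+00] 2.75
```

View pics/w2b.png

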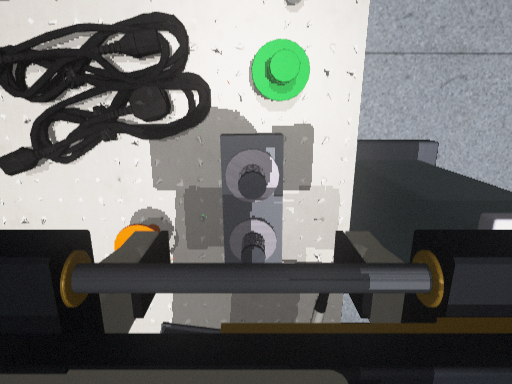

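Wrist view: the long pin is at (252,178), with its collar circle (about 27 px radius) and grip top near (252,187). The short pin is at (254,240), and the green and orange ones are clear of the fingers.

```bash
python3 - <<'E'
from h import *
d=np.load('w2.npy',allow_pickle=True).item(); s,c=d['s'],d['c']; g=cv2.cvtColor(c['pixels'],cv2.COLOR_RGB2GRAY)
cr=cv2.GaussianBlur(g[140:212,215:292],(3,3),0)
for lo,hi,z in [(23,31,.062),(10,17,.102)]:
    e=cv2.HoughCircles(cr,cv2.HOUGH_GRADIENT,1,20,param1=60,param2=8,minRadius=lo,maxRadius=hi)
    if e is not None:
        for q in e[0,:3]: print(q+[215,140,0],plane(c,q[:2]+[215,140],z,s).round(4))
m=(cr<75).astype(np.uint8)
cv2.imwrite('pics/c2.png',cv2.resize(c['pixels'][140:212,215:292,::-1],None,fx=7,fy=7,interpolation=cv2.INTER_CUBIC))
E
```

```text
[252.5 175.5  26. ] [ 0.4551 -0.2285  0.062 ]
[252.5        184.5         14.10000038] [ 0.4552 -0.2291  0.102 ]
[260.5        162.5         10.60000038] [ 0.4482 -0.249   0.102 ]
```

View pics/c2.png

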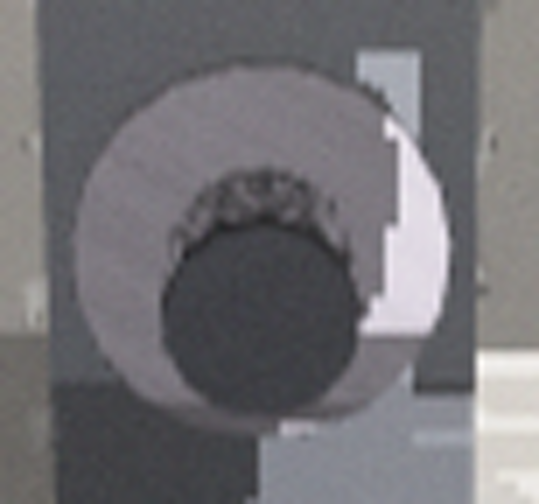

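The crop confirms it: the collar and the grip top (crop (260,317)) give the same axis, (0.4552, -0.2288). Now I'll descend and grip.

Emit:
drive_tool([
  {"x": 0.0023,"y": 0.0023,"z": 0.06,"spin": 0,"fingers": 1},
  {"x": 0.0023,"y": 0.0023,"z": 0.1,"spin": 0,"fingers": 1},
  {"x": 0.0023,"y": 0.0023,"z": 0.13,"spin": 0,"fingers": 1},
  {"x": 0.0023,"y": 0.0023,"z": 0.15,"spin": 0,"fingers": 1},
  {"x": 0.0023,"y": 0.0023,"z": 0.158,"spin": 0,"fingers": 1},
  {"x": 0.0023,"y": 0.0023,"z": 0.158,"spin": 0,"fingers": 1},
])

```text
time_s: 3.55
tcp_pos: [0.4549, -0.2297, 0.0876]
eef_rot: [180.0, -0.0, -89.9]
contact_force: [0.1, 0.1, -0.3]
gripper_width: 0.0878
gripper_force: 0.0
```

Emit:
drive_tool([
  {"x": 0,"y": 0,"z": 0,"spin": 0,"fingers": -1},
  {"x": 0,"y": 0,"z": 0,"spin": 0,"fingers": -1},
  {"x": 0,"y": 0,"z": 0,"spin": 0,"fingers": -1},
  {"x": 0,"y": 0,"z": 0,"spin": 0,"fingers": -1},
  {"x": 0,"y": 0,"z": 0,"spin": 0,"fingers": -1},
  {"x": 0,"y": 0,"z": 0,"spin": 0,"fingers": -1},
  {"x": 0,"y": 0,"z": 0,"spin": 0,"fingers": -1},
  {"x": 0,"y": 0,"z": 0,"spin": 0,"fingers": -1},
], newtons=50)

```text
time_s: 4.55
tcp_pos: [0.4546, -0.2302, 0.0876]
eef_rot: [180.0, -0.0, -90.0]
contact_force: [-0.5, 0.6, -0.7]
gripper_width: 0.0254
gripper_force: 49.8
```

Emit:
drive_tool([
  {"x": 0,"y": 0,"z": -0.01,"spin": 0,"fingers": -1},
  {"x": 0,"y": 0,"z": -0.025,"spin": 0,"fingers": -1},
  {"x": 0,"y": 0,"z": -0.055,"spin": 0,"fingers": -1},
  {"x": 0,"y": 0,"z": -0.095,"spin": 0,"fingers": -1},
  {"x": 0,"y": 0,"z": -0.13,"spin": 0,"fingers": -1},
  {"x": 0,"y": 0,"z": -0.14,"spin": 0,"fingers": -1},
  {"x": 0,"y": 0,"z": -0.14,"spin": 0,"fingers": -1},
])

```text
time_s: 5.42
tcp_pos: [0.4545, -0.23, 0.2281]
eef_rot: [-179.9, 0.0, -90.0]
contact_force: [-0.6, 0.7, -1.9]
gripper_width: 0.0252
gripper_force: 49.8
```

Emit:
drive_tool([
  {"x": -0.04,"y": -0.011,"z": 0,"spin": 0,"fingers": -1},
  {"x": -0.09,"y": -0.025,"z": 0,"spin": 0,"fingers": -1},
  {"x": -0.14,"y": -0.038,"z": 0,"spin": 0,"fingers": -1},
  {"x": -0.19,"y": -0.052,"z": 0,"spin": 0,"fingers": -1},
  {"x": -0.24,"y": -0.066,"z": 0,"spin": 0,"fingers": -1},
  {"x": -0.27,"y": -0.074,"z": 0,"spin": 0,"fingers": -1},
  {"x": -0.284,"y": -0.078,"z": 0,"spin": 0,"fingers": -1},
  {"x": -0.284,"y": -0.078,"z": 0,"spin": 0,"fingers": -1},
  {"x": -0.284,"y": -0.078,"z": 0,"spin": 0,"fingers": -1},
])

```text
time_s: 6.55
tcp_pos: [0.5321, 0.053, 0.227]
eef_rot: [179.9, -0.0, -90.0]
contact_force: [0.0, 0.4, -1.8]
gripper_width: 0.0249
gripper_force: 49.8
```

```bash
python3 - <<'E'
from h import *
W=[]
for n in ['scene','side','wrist']:
    s,c=grab(n); np.save('b_'+n+'.npy',dict(s=s,c=c),allow_pickle=True); W.append(c['pixels'])
print(s['tcp_pos'],s['eef_rot'],s['time_s'],s['contact_force'],s['gripper_width'])
a=cv2.resize(W[0][70:220,160:310],(400,400));b=cv2.resize(W[1][110:280,160:330],(400,400))
cv2.imwrite('pics/b.png',np.hstack([a,b])[:,:,::-1])
E
```

```text
[0.5323167  0.05284214 0.22739921] [ 1.79974670e+02 -1.20973487e-02 -9.00655773e+01] 6.65 [ 0.62740362 -0.81061738 -2.59874449] 0.025487507912228535
```

View pics/b.png

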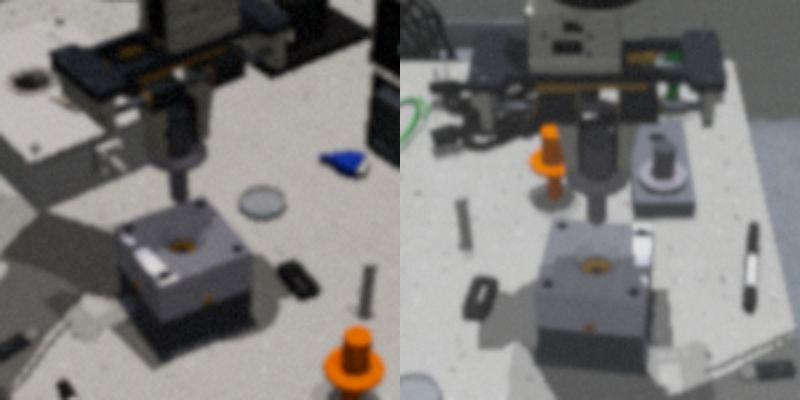

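Both views show the pin held upright, with its tip above the hole: left (180,195) over (183,245), right (597,215) over (597,265). I'll enter the hole gently.

Emit:
drive_tool([
  {"x": -0.001,"y": 0,"z": 0.02,"spin": 0,"fingers": -1},
  {"x": -0.001,"y": 0,"z": 0.038,"spin": 0,"fingers": -1},
  {"x": -0.001,"y": 0,"z": 0.044,"spin": 0,"fingers": -1},
  {"x": -0.001,"y": 0,"z": 0.05,"spin": 0,"fingers": -1},
  {"x": -0.001,"y": 0,"z": 0.055,"spin": 0,"fingers": -1},
  {"x": -0.001,"y": 0,"z": 0.055,"spin": 0,"fingers": -1},
])

```text
time_s: 7.45
tcp_pos: [0.5327, 0.0548, 0.1725]
eef_rot: [180.0, -0.0, -90.0]
contact_force: [0.2, 0.1, -2.5]
gripper_width: 0.0252
gripper_force: 49.8
```

Emit:
drive_tool([
  {"x": 0,"y": 0,"z": 0.004,"spin": 0,"fingers": -1},
  {"x": 0,"y": 0,"z": 0.006,"spin": 0,"fingers": -1},
  {"x": 0,"y": 0,"z": 0.008,"spin": 0,"fingers": -1},
  {"x": 0,"y": 0,"z": 0.01,"spin": 0,"fingers": -1},
])

```text
time_s: 7.95
tcp_pos: [0.5333, 0.0549, 0.1635]
eef_rot: [-179.9, -0.0, -90.0]
contact_force: [-2.4, 0.8, 9.0]
gripper_width: 0.0251
gripper_force: 49.8
```

Emit:
drive_tool([
  {"x": 0,"y": 0,"z": 0.002,"spin": 0,"fingers": -1},
  {"x": 0,"y": 0,"z": 0.004,"spin": 0,"fingers": -1},
  {"x": 0,"y": 0,"z": 0.006,"spin": 0,"fingers": -1},
  {"x": 0,"y": 0,"z": 0.008,"spin": 0,"fingers": -1},
])

```text
time_s: 8.45
tcp_pos: [0.5328, 0.0549, 0.1545]
eef_rot: [-180.0, 0.0, -90.0]
contact_force: [0.0, 0.6, 1.1]
gripper_width: 0.025
gripper_force: 49.8
```

The insert broke loose at about 11 N. I'll keep pushing down towards the collar seat.

Emit:
drive_tool([
  {"x": 0,"y": 0,"z": 0.004,"spin": 0,"fingers": -1},
  {"x": 0,"y": 0,"z": 0.008,"spin": 0,"fingers": -1},
  {"x": 0,"y": 0,"z": 0.012,"spin": 0,"fingers": -1},
  {"x": 0,"y": 0,"z": 0.016,"spin": 0,"fingers": -1},
  {"x": 0,"y": 0,"z": 0.02,"spin": 0,"fingers": -1},
  {"x": 0,"y": 0,"z": 0.023,"spin": 0,"fingers": -1},
  {"x": 0,"y": 0,"z": 0.023,"spin": 0,"fingers": -1},
])

```text
time_s: 9.32
tcp_pos: [0.5324, 0.0547, 0.1312]
eef_rot: [180.0, -0.0, -90.0]
contact_force: [0.3, 0.3, -2.0]
gripper_width: 0.0253
gripper_force: 49.8
```

Emit:
drive_tool([
  {"x": 0,"y": 0,"z": 0.001,"spin": 0,"fingers": -1},
  {"x": 0,"y": 0,"z": 0.002,"spin": 0,"fingers": -1},
  {"x": 0,"y": 0,"z": 0.002,"spin": 0,"fingers": -1},
])

```text
time_s: 9.7
tcp_pos: [0.5326, 0.0548, 0.1296]
eef_rot: [-180.0, 0.0, -90.0]
contact_force: [0.7, -0.6, -2.5]
gripper_width: 0.0254
gripper_force: 49.8
```

Free, with only the pin's weight on the wrist, so the insert has dropped. About 1 mm to the seat.

Emit:
drive_tool([
  {"x": 0,"y": 0,"z": 0.0005,"spin": 0,"fingers": -1},
  {"x": 0,"y": 0,"z": 0.001,"spin": 0,"fingers": -1},
  {"x": 0,"y": 0,"z": 0.0015,"spin": 0,"fingers": -1},
  {"x": 0,"y": 0,"z": 0.0015,"spin": 0,"fingers": -1},
])

```text
time_s: 10.2
tcp_pos: [0.5328, 0.0549, 0.1288]
eef_rot: [-180.0, -0.0, -90.0]
contact_force: [-2.7, 0.5, 6.1]
gripper_width: 0.0251
gripper_force: 49.8
```

Collar seated (force went from -2.5 to +6 N). Opening and retreating.

Emit:
drive_tool([
  {"x": 0,"y": 0,"z": 0,"spin": 0,"fingers": 0},
  {"x": 0,"y": 0,"z": 0,"spin": 0,"fingers": 0.5},
  {"x": 0,"y": 0,"z": 0,"spin": 0,"fingers": 1},
  {"x": 0,"y": 0,"z": 0,"spin": 0,"fingers": 1},
  {"x": 0,"y": 0,"z": 0,"spin": 0,"fingers": 1},
  {"x": 0,"y": 0,"z": 0,"spin": 0,"fingers": 1},
])

```text
time_s: 10.95
tcp_pos: [0.5327, 0.0549, 0.128]
eef_rot: [180.0, 0.0, -90.0]
contact_force: [-0.4, -0.2, -0.3]
gripper_width: 0.0796
gripper_force: 0.0
```

Emit:
drive_tool([
  {"x": 0,"y": 0,"z": -0.01,"spin": 0,"fingers": 1},
  {"x": 0,"y": 0,"z": -0.04,"spin": 0,"fingers": 1},
  {"x": 0,"y": 0,"z": -0.08,"spin": 0,"fingers": 1},
  {"x": 0,"y": 0,"z": -0.12,"spin": 0,"fingers": 1},
  {"x": 0,"y": 0,"z": -0.15,"spin": 0,"fingers": 1},
  {"x": 0,"y": 0,"z": -0.15,"spin": 0,"fingers": 1},
  {"x": 0,"y": 0,"z": -0.15,"spin": 0,"fingers": 1},
])

```text
time_s: 11.82
tcp_pos: [0.5323, 0.0548, 0.2781]
eef_rot: [180.0, 0.0, -90.0]
contact_force: [0.2, -0.1, 0.4]
gripper_width: 0.0874
gripper_force: 0.0
```

```bash
python3 - <<'E'
from h import *
W=[]
for n in ['scene','side']:
    s,c=grab(n); W.append(c['pixels'])
print(s['tcp_pos'],s['time_s'],s['contact_force'],s['gripper_width'])
a=cv2.resize(W[0][110:220,175:285],(400,400),interpolation=2);b=cv2.resize(W[1][170:280,190:300],(400,400),interpolation=2)
cv2.imwrite('pics/e.png',np.hstack([a,b])[:,:,::-1])
E
```

```text
[0.53216239 0.05471253 0.27752266] 11.875 [-1.16720302  0.60709009 -0.53853962] 0.08720169476295224
```

View pics/e.png

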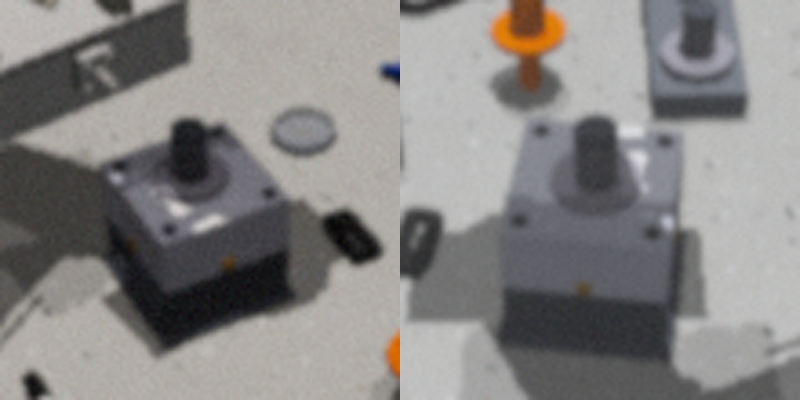

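The pin stands upright with its collar flat on the housing in both views, at (190,170) and (595,170), and the gripper is clear. I'm handing the job in.

```bash
python3 -c "
from plant import r
print(r.close_job())"
```

```text
the job is handed in; nothing more can be done
None
```

The job is handed in at about 12 s: the long pin stands in the housing with its collar flat on the top and the gripper clear, and the insert dropped, judged from the push force falling away since I had no view of the stand's floor.

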